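Line up the standards by size at the pump

TASK

Get the four white screw-cap jars of calibration standard ready for the run: stand them upright in order of size on the black round mats of the spill tray, one jar centred on each mat, the smallest next to the pump and the largest at the far end. Never tip a jar over on the way, and leave all four standing still, let go of.

Things in the scene. Friction and masses are not known exactly. Their poses are not given: they have to be found in the camera images.
- jar_1: the smallest of four white plastic screw-cap jars with light grey caps: a straight upright cylinder, cap and body alike 30 mm in diameter, 55 mm tall in all. Origin at the centre of its underside, z up. Loose, standing on the bench among low clutter, 40 g give or take a third; rigid, may be gripped round the body or cap
- jar_2: the second smallest of four white plastic screw-cap jars with light grey caps: a straight upright cylinder, cap and body alike 40 mm in diameter, 76 mm tall in all. Origin at the centre of its underside, z up. Loose, standing on the bench among low clutter, 90 g give or take a third; rigid, may be gripped round the body or cap
- jar_3: the second largest of four white plastic screw-cap jars with light grey caps: a straight upright cylinder, cap and body alike 50 mm in diameter, 98 mm tall in all. Origin at the centre of its underside, z up. Loose, standing on the bench among low clutter, 160 g give or take a third; rigid, may be gripped round the body or cap
- jar_4: the largest of four white plastic screw-cap jars with light grey caps: a straight upright cylinder, cap and body alike 60 mm in diameter, 120 mm tall in all. Origin at the centre of its underside, z up. Loose, standing on the bench among low clutter, 280 g give or take a third; rigid, may be gripped round the body or cap
- mat_a: one of four identical black round rubber mats, 66 mm in diameter and 3 mm thick, fixed in a straight row about 90 mm apart (78 to 102 mm) on a flat steel spill tray (100 x 360 mm, 6 mm thick). The letter says nothing about its place in the row. Origin at the centre of its underside, 6 mm above the bench, so its top is 9 mm above the bench
- mat_b: one of four identical black round rubber mats, 66 mm in diameter and 3 mm thick, fixed in a straight row about 90 mm apart (78 to 102 mm) on a flat steel spill tray (100 x 360 mm, 6 mm thick). The letter says nothing about its place in the row. Origin at the centre of its underside, 6 mm above the bench, so its top is 9 mm above the bench
- mat_c: one of four identical black round rubber mats, 66 mm in diameter and 3 mm thick, fixed in a straight row about 90 mm apart (78 to 102 mm) on a flat steel spill tray (100 x 360 mm, 6 mm thick). The letter says nothing about its place in the row. Origin at the centre of its underside, 6 mm above the bench, so its top is 9 mm above the bench
- mat_d: one of four identical black round rubber mats, 66 mm in diameter and 3 mm thick, fixed in a straight row about 90 mm apart (78 to 102 mm) on a flat steel spill tray (100 x 360 mm, 6 mm thick). The letter says nothing about its place in the row. Origin at the centre of its underside, 6 mm above the bench, so its top is 9 mm above the bench
- pump: small cream pump, fixed to the bench just off one end of the tray (either end), in line with the row, its centre about 100 mm from the centre of the nearest mat: a 60 x 60 mm box 50 mm tall with a black round rotor on top, 70 mm tall in all. Origin at the centre of its underside. (An empty glass beaker 65 mm tall, not part of the job, stands off the other end.)
Things that resemble listed ones, but are neither listed nor needed, are in the scene too. What is shaped like the jar_3 but blue is not meant.

How it is judged:
At the end, for the whole second after the job is handed in: Each jar stands upright (within 0.1 rad) and at rest on a mat of its own, its centre within 13 mm of the mat's centre, released; counting from the mat nearest the pump the jars run smallest, second smallest, second largest, largest ((horizontal distance between jar_1 and mat_a below 0.013 m or horizontal distance between jar_1 and mat_b below 0.013 m or horizontal distance between jar_1 and mat_c below 0.013 m or horizontal distance between jar_1 and mat_d below 0.013 m) and horizontal distance between jar_1 and pump between 0.06 and 0.14 m and angle between each of jar_1, jar_2, jar_3, jar_4's own z axis and vertical below 0.1 rad and height (world z) of jar_1 between 0.005 and 0.013 m and linear speed of each of jar_1, jar_2, jar_3, jar_4 below 0.02 m/s and angular speed of each of jar_1, jar_2, jar_3, jar_4 below 0.2 rad/s and contact force between each of jar_1, jar_2, jar_3, jar_4 and the fingers below 0.1 N and (horizontal distance between jar_2 and mat_a below 0.013 m or horizontal distance between jar_2 and mat_b below 0.013 m or horizontal distance between jar_2 and mat_c below 0.013 m or horizontal distance between jar_2 and mat_d below 0.013 m) and horizontal distance between jar_2 and pump between 0.15 and 0.23 m and height (world z) of jar_2 between 0.005 and 0.013 m and (horizontal distance between jar_3 and mat_a below 0.013 m or horizontal distance between jar_3 and mat_b below 0.013 m or horizontal distance between jar_3 and mat_c below 0.013 m or horizontal distance between jar_3 and mat_d below 0.013 m) and horizontal distance between jar_3 and pump between 0.24 and 0.32 m and height (world z) of jar_3 between 0.005 and 0.013 m and (horizontal distance between jar_4 and mat_a below 0.013 m or horizontal distance between jar_4 and mat_b below 0.013 m or horizontal distance between jar_4 and mat_c below 0.013 m or horizontal distance between jar_4 and mat_d below 0.013 m) and horizontal distance between jar_4 and pump between 0.33 and 0.41 m and height (world z) of jar_4 between 0.005 and 0.013 m); the robot touches nothing.
It fails at once if jar_1 is tipped over (leans more than 45 degrees) (angle between jar_1's own z axis and vertical above 0.785 rad).
It fails at once if jar_2 is tipped over (leans more than 45 degrees) (angle between jar_2's own z axis and vertical above 0.785 rad).
It fails at once if jar_3 is tipped over (leans more than 45 degrees) (angle between jar_3's own z axis and vertical above 0.785 rad).
It fails at once if jar_4 is tipped over (leans more than 45 degrees) (angle between jar_4's own z axis and vertical above 0.785 rad).
It also fails if it takes over 104 s, if anything falls off the work surface, if the arm or the gripper's body presses on something with over 40 N, if the wrist force passes 120 N, or if a joint passes its speed limit or range.

ROBOT

A 6-joint arm with a two-finger parallel gripper is mounted at the origin on the work surface. World frame = base frame: x ahead of the robot, y to its left, z up, the work surface at z = 0. Lengths are in m, angles in rad, forces in N, time in s.
With the tool pointing down it reaches from about 0.25 to 0.8 m from the base axis. Payload 8.5 kg.
Tool frame: the origin (TCP) lies on the mounting face of the last link; the fingertips stand 173 mm ahead of it and the grasp point (between the pads) lies 155 mm ahead of it; z points along the fingers, y is the line along which they close (so a half turn about z gives the same grasp; the last joint's range is limited). The gripper opens to 85 mm and grips with 20 to 120 N. Pads are 22 mm wide; open, the fingers measure 114 mm over their backs; the gripper's body (76 mm by 85 mm) begins 54 mm behind the grasp point. The pads swing forward as they close: fully open they stand 13 mm farther back than shut.
Start: joints at [0, 0.238, -0.013, 1.319, 0, 1.571], TCP at [0.525, 0, 0.405] pointing down, gripper open.
Joint ranges: [-2.66, 2.66], [-1.03, 1.9], [-1.14, 1.46], [-1.82, 2.27], [-1.45, 1.34], [-3.14, 3.14]. Speed limits (rad/s): [2.22, 2.22, 2.79, 3.14, 3.14, 3.14].

INTERFACE

Orientations are given as [roll, pitch, yaw] about the fixed x, y, z axes, in that order (R = Rz(yaw) Ry(pitch) Rx(roll)).
In Python, from station import robot gives the robot as it stands. The module is installed in compiled form; this text tells all that it offers.
- The arm moves only by the shell command python3 -m creep 'ROWS' [FORCE]. ROWS is JSON, a list of rows, each a list of 5 numbers: the opening, from 0 (shut) to 1 (fully open), then the shift along the world's x, y, z in mm, then the turn about the world's z in rad. A call has 1 to 12 rows; each row is the pose to reach, as a shift and turn from the pose commanded when the call began; what a row does not reach only later rows make up. A row lasts 1/10 s, in which the tool goes at most 50 mm and 8.59 degrees, less where a joint would pass 70% of its speed; a pose out of reach is approached as far as the arm can. A call with a gripper value outside its range is refused whole. The fingers move at their own pace and stop on an object; FORCE is the grip in N (left out, the last holds). Time passes only in rows, so rows that repeat a pose let the fingers close. It gives the time, the measured TCP pose, the force, the opening and the grip force at its end, in the units of the state.
- robot.read_state(): the state, without advancing time (a new reading comes with each control period).
- robot.capture(name): name is "scene" or "side" or "wrist"; returns the picture (384x512x3 uint8, red, green, blue); there is no depth.
- robot.camera_params(name): a dict with "K" (3x3 intrinsics, pixels), "world_from_camera" (4x4, takes a point from camera to world coordinates). Camera axes: x right, y down, z forward; pixel columns grow to the right and rows downward; lengths in m; the calibration is good to about 2 mm. A picture is of the moment at which its call begins: read the wrist's pose just before it. camera_params takes no time and is no camera call; for the wrist camera it gives the pose at the moment of the call.
- robot.sign_off(): hands the job in; it is judged then, once.
The state is a dict: "time": time; "joint_pos": joint angles; "qd": joint speeds; "joint_efforts": joint torques, N m; "tcp_pos": TCP position; "orientation": TCP orientation; "contact_force": force on the tool from outside, world axes, zero at the start; "ft_torque": the same for the moment, N m; "finger_gap": finger opening in m; "grasp_force": force on a finger pad.
Only numpy, scipy, OpenCV 4.12 (cv2) and the standard library are available. Lean on these libraries where they do the work, as an engineer would, in place of code of your own. Each camera call takes 0.05 s, during which the arm holds its last target. There are 200 camera calls.

## Working session

There is one attempt and no reset: what is moved stays moved. The work goes in short steps, Python scripts to look and compute and a shell command to move; the robot and the scene stay as the last step left them, time stands still between calls to the robot, and variables do not carry over. Pictures are saved under pics/ and viewed, at most 14 in all, crops included, and the job is handed in when it is done.

```bash
mkdir -p pics
cat > h.py <<'E'
import numpy as np, cv2
from station import robot
def snap(n,f):
    P=robot.camera_params(n); im=robot.capture(n); cv2.imwrite(f'pics/{f}.png',im[:,:,::-1]); np.savez(f'pics/{f}.npz',K=P['K'],T=P['world_from_camera']); return im
def cam(f):
    d=np.load(f'pics/{f}.npz'); return d['K'],d['T']
def back(f,u,v,z):
    K,T=cam(f); r=T[:3,:3]@np.linalg.solve(K,[u,v,1.]); o=T[:3,3]; return o+r*(z-o[2])/r[2]
def proj(f,p):
    K,T=cam(f); q=K@(T[:3,:3].T@(np.array(p)-T[:3,3])); return q[:2]/q[2]
E
python3 - <<'E'
from h import *
for n in ['scene','side','wrist']: snap(n,n+'0'); print(n,cam(n+'0')[1].round(3).tolist())
a=cv2.imread('pics/scene0.png'); cv2.imwrite('pics/scene0b.png',cv2.resize(a,(800,600),interpolation=cv2.INTER_CUBIC))
s=robot.read_state(); print(s)
E
```

```text
scene [[-0.39, 0.514, -0.764, 1.295], [0.921, 0.204, -0.332, 0.354], [-0.015, -0.833, -0.553, 0.624], [0.0, 0.0, 0.0, 1.0]]
side [[0.983, -0.135, 0.125, 0.41], [-0.183, -0.642, 0.744, -0.566], [-0.021, -0.755, -0.656, 0.529], [0.0, 0.0, 0.0, 1.0]]
wrist [[1.0, 0.0, -0.002, 0.524], [-0.0, -0.95, -0.313, 0.079], [-0.002, 0.313, -0.95, 0.373], [0.0, 0.0, 0.0, 1.0]]
{'time': 0.15, 'joint_pos': array([ 7.02494198e-06,  2.38666299e-01, -1.40412568e-02,  1.31920304e+00,
        2.93174093e-06,  1.57077657e+00]), 'qd': array([ 0.00031577, -0.00369454,  0.00329369,  0.00171089,  0.0005705 ,
        0.0001185 ]), 'joint_efforts': array([-5.83120764e-04, -5.39078343e+01,  3.46597445e+01,  1.44879267e-02,
       -3.84108148e-05, -6.07092011e-05]), 'tcp_pos': array([5.24882763e-01, 4.07836520e-06, 4.04220498e-01]), 'orientation': array([-3.14047838e+00, -2.95374933e-06,  1.57082310e+00]), 'contact_force': array([0.33894531, 0.51653214, 0.07002476]), 'ft_torque': array([ 0.0272464 ,  0.04512592, -0.01810687]), 'grasp_force': 0.0, 'finger_gap': 0.08551418647628348}
```

View pics/scene0b.png

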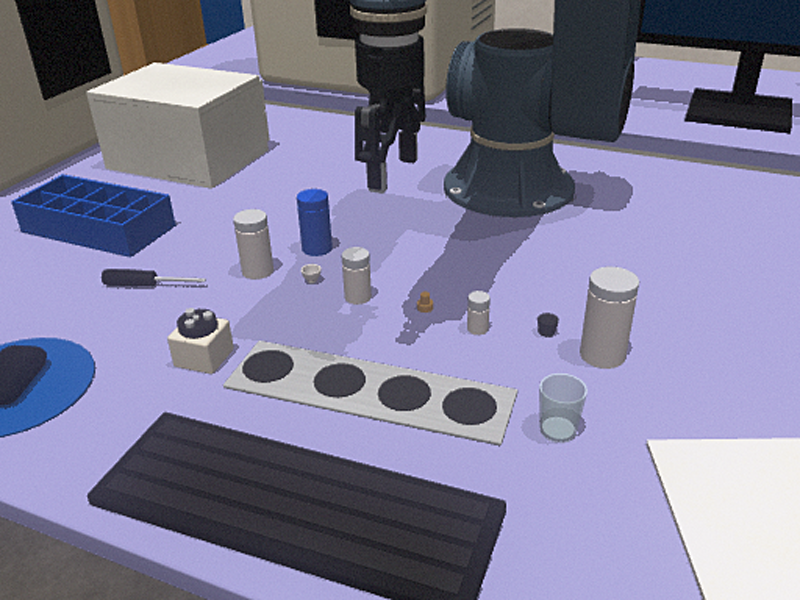

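View pics/side0.png

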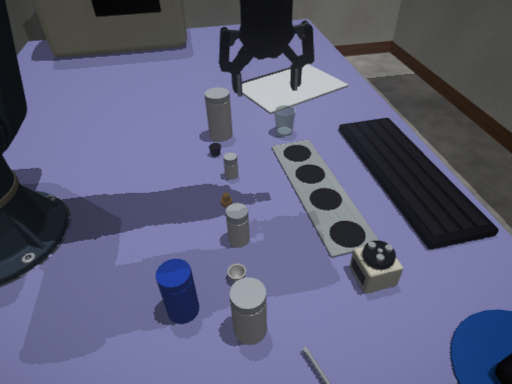

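Scene view (800x600): the pump is at (200,340), at the -y end of the tray, and the beaker is at (561,405). The mats are at (268,365), (340,380), (404,393) and (469,406). The white jars in order of size are jar_1 (478,312), jar_2 (356,275), jar_3 (254,243) and jar_4 (607,317). The cylinder at (314,222) is the blue decoy. The low clutter is a nut (311,272), an orange part (425,302) and a black cap (547,324).

The side view agrees with this. Next I'll measure by backprojecting the mat contours and fitting the jar silhouettes.

```bash
cat > m.py <<'E'
from h import *
from scipy.optimize import minimize
def rings(x,y,r,h,z0=0):
    t=np.linspace(0,2*np.pi,40); return [(x+r*np.cos(a),y+r*np.sin(a),z) for a in t for z in (z0,z0+h)]
def jarmask(f):
    im=cv2.imread(f'pics/{f}.png').astype(int); b,g,r=im[...,0],im[...,1],im[...,2]
    return ((b-r<22)&(g>75)&(r>75)).astype(np.uint8)
def fitjar(f,x,y,r,h,z0=0):
    m=jarmask(f).astype(np.float32); K,T=cam(f)
    def cost(p):
        pts=np.array([proj(f,q) for q in rings(p[0],p[1],r,h,z0)])
        c=cv2.convexHull((pts*16).round().astype(np.int32)); S=np.zeros(m.shape,np.uint8)
        cv2.fillConvexPoly(S,c,1,cv2.LINE_8,4); k=cv2.dilate(S,np.ones((9,9)))
        return ((m>0)&(S>0)).sum()*-1.+((m==0)&(S>0)).sum()+((m>0)&(S==0)&(k>0)).sum()
    best=min(((cost((x+i,y+j)),x+i,y+j) for i in np.arange(-.03,.031,.006) for j in np.arange(-.03,.031,.006)))
    for s in (.003,.0015,.0007):
        best=min(((cost((best[1]+i*s,best[2]+j*s)),best[1]+i*s,best[2]+j*s) for i in range(-2,3) for j in range(-2,3)))
    return best
def mats(f,seeds):
    im=cv2.imread(f'pics/{f}.png'); m=(im.max(2)<70).astype(np.uint8); out=[]
    n,L,S,C=cv2.connectedComponentsWithStats(m)
    for u,v in seeds:
        k=L[int(v),int(u)]; c=max(cv2.findContours((L==k).astype(np.uint8),0,1)[0],key=len)[:,0]
        P=np.array([back(f,*q,.009)[:2] for q in c]); A=np.c_[P,np.ones(len(P))]
        s=np.linalg.lstsq(A,(P**2).sum(1),rcond=None)[0]; cx=s[:2]/2; out.append((*cx,np.sqrt(s[2]+cx@cx)))
    return np.array(out)
E
python3 - <<'E'
from m import *
ms=mats('scene0',[(268*.64,365*.64),(340*.64,380*.64),(404*.64,393*.64),(469*.64,406*.64)]); print(ms.round(4))
md=mats('side0',[(347,234),(325,199),(311,174),(297,153)]); print(md.round(4))
print(back('scene0',200*.64,350*.64,.025))
D=[(.03,.055),(.04,.076),(.05,.098),(.06,.12)]
for (d,h),u,v,us,vs in zip(D,[478,356,254,607],[312,275,243,317],[231,238,250,220],[166,226,311,115]):
    g=back('scene0',u*.64,v*.64,h/2); q=back('side0',us,vs,h/2)
    print(h,np.r_[fitjar('scene0',g[0],g[1],d/2,h),fitjar('side0',q[0],q[1],d/2,h)].round(4), g[:2].round(3))
print('blue',back('scene0',314*.64,222*.64,.049))
for u,v in [(311,272),(425,302),(547,324),(561,405)]: print(back('scene0',u*.64,v*.64,.01).round(3))
E
```

```text
[[-0.1071 -0.5272  1.0448]
 [ 0.0945 -0.0041  0.55  ]
 [-0.1071 -0.5272  1.0448]
 [-0.1071 -0.5272  1.0448]]
[[ 0.6481 -0.1321  0.0315]
 [ 0.6386 -0.0322  0.0312]
 [ 0.6312  0.0537  0.0309]
 [ 0.624   0.136   0.0308]]
[ 0.67471942 -0.21513635  0.025     ]
0.055 [-3.350e+02  4.624e-01  9.500e-02 -9.800e+01  4.602e-01  9.370e-02] [0.461 0.095]
0.076 [-5.510e+02  4.473e-01 -9.860e-02 -3.870e+02  4.499e-01 -9.690e-02] [ 0.45  -0.098]
0.098 [-8.210e+02  4.421e-01 -2.793e-01 -9.020e+02  4.391e-01 -2.780e-01] [ 0.439 -0.279]
0.12 [-1.797e+03  4.551e-01  2.680e-01 -5.620e+02  4.539e-01  2.669e-01] [0.456 0.267]
blue [ 0.34330909 -0.2260077   0.049     ]
[ 0.428 -0.189  0.01 ]
[0.44  0.008 0.01 ]
[0.429 0.186 0.01 ]
[0.588 0.244 0.01 ]
```

Run:
```python
from m import *
im=cv2.imread('pics/scene0.png'); cv2.imwrite('pics/crop0.png',cv2.resize(im[110:285,100:420],(800,437),interpolation=cv2.INTER_CUBIC))
for th in (60,65,75):
  m=((im.max(2)<th)*255).astype(np.uint8); n,L,S,C=cv2.connectedComponentsWithStats(m,connectivity=4)
  for u,v in [(171,233),(217,243),(258,251),(300,259)]:
    k=np.bincount(L[v-4:v+5,u-4:u+5].ravel())
    k=k.argmax() if k[1:].sum()==0 else k[1:].argmax()+1
    if S[k,4]>2000: print(th,'big');continue
    c=max(cv2.findContours((L==k).astype(np.uint8),0,1)[0],key=len)[:,0]
    P=np.array([back('scene0',*q,.009)[:2] for q in c]); (x,y),r=cv2.minEnclosingCircle(P.astype(np.float32)); s=np.linalg.lstsq(np.c_[P,np.ones(len(P))],(P**2).sum(1),rcond=None)[0]/2; print(th,s[:2].round(4),round(r,4),S[k,4])
```

```text
60 big
60 big
60 big
60 big
65 big
65 big
65 big
65 big
75 [ 0.6534 -0.1277] 0.0328 379
75 [ 0.6441 -0.0279] 0.0324 381
75 [0.6365 0.0581] 0.0325 320
75 [0.6327 0.1421] 0.0058 8
```

View pics/crop0.png

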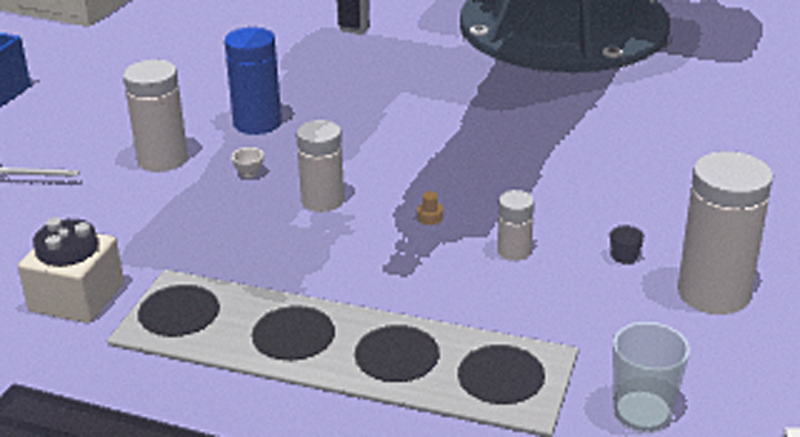

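The crop confirms the four white jars with grey caps, jar_1 to jar_4 at (515,225), (320,165), (155,115) and (725,232). The blue cylinder at (253,80) is the decoy. The two views disagree on the mats by about 5 mm, so I'll check them from above with the wrist camera.

```bash
python3 -m creep '[[1,30,0,0,0],[1,60,0,0,0],[1,90,0,0,0],[1,115,0,0,0],[1,115,0,0,0],[1,115,0,0,0],[1,115,0,0,0],[1,115,0,0,0]]'
python3 - <<'E'
from m import *
snap('wrist','w1'); print(cam('w1')[0].round(1).tolist())
for p in [(.65,-.13,.009),(.64,-.03,.009),(.634,.056,.009),(.626,.139,.009)]: print(proj('w1',p).round())
E
```

```text
time: 0.95
tcp_pos: [0.6392, 0.0, 0.405]
orientation: [-3.141, 0.0, 1.571]
contact_force: [0.2, 0.2, -0.5]
finger_gap: 0.0858
grasp_force: 0.0
[[277.5, 0.0, 260.4], [0.0, 277.5, 191.6], [0.0, 0.0, 1.0]]
[268. 248.]
[262. 184.]
[257. 119.]
[250.  47.]
```

View pics/w1.png

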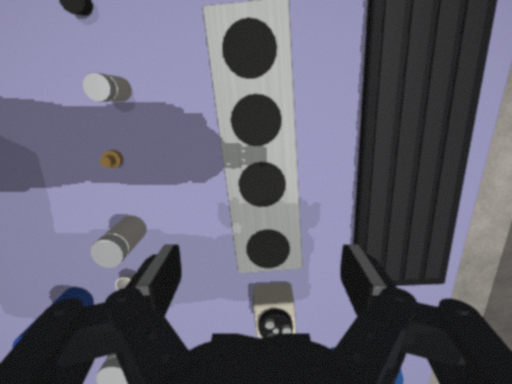

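The wrist view shows all four mats, at (250,48), (256,120), (262,185) and (268,248). It also shows the pump at (275,315), jar_1 at (105,88) and jar_2 at (118,242).

Run:
```python
from m import *
ms=mats('w1',[(268,248),(262,185),(256,120),(250,48)]); print(ms.round(4)); print(np.linalg.norm(np.diff(ms[:,:2],axis=0),axis=1))
for r,h,x,y in [(.015,.055,.461,.094),(.02,.076,.449,-.098)]: print(np.round(fitjar('w1',x,y,r,h),4))
p=back('w1',275,322,.07);print(p, np.linalg.norm(ms[:,:2]-p[:2],axis=1))
print(robot.read_state()['tcp_pos'])
```

```text
[[ 0.6489 -0.1311  0.0307]
 [ 0.6399 -0.0311  0.0306]
 [ 0.6323  0.0543  0.0307]
 [ 0.6248  0.1368  0.0309]]
[0.1004125  0.08577476 0.08279306]
[-1.053e+03  4.610e-01  9.180e-02]
[-1.725e+03  4.497e-01 -9.880e-02]
[ 0.65811076 -0.20914841  0.07      ] [0.07859043 0.17898557 0.26475542 0.34754686]
[ 6.39266481e-01 -2.88453902e-05  4.05176409e-01]
```

```bash
python3 -m creep '[[1,-36,19,0,0],[1,-72,38,0,0],[1,-108,57,0,0],[1,-144,75,0,0],[1,-179,93,0,0],[1,-179,93,-30,0],[1,-179,93,-70,0],[1,-179,93,-110,0],[1,-179,93,-150,0],[1,-179,93,-185,0],[1,-179,93,-210,0],[1,-179,93,-220,0]]' 25
python3 -m creep '[[1,0,0,0,0],[1,0,0,0,0],[0,0,0,0,0],[0,0,0,0,0],[0,0,0,0,0],[0,0,0,0,0],[0,0,0,0,0],[0,0,0,0,0],[0,0,0,0,0],[0,0,0,0,0],[0,0,0,0,0]]' 25
```

```text
time: 2.2
tcp_pos: [0.4597, 0.0928, 0.1831]
orientation: [-3.139, 0.001, 1.571]
contact_force: [0.1, -0.0, 0.4]
finger_gap: 0.0852
grasp_force: 0.0
time: 3.3
tcp_pos: [0.4611, 0.093, 0.1852]
orientation: [3.141, -0.0, 1.571]
contact_force: [-1.3, -0.4, 6.5]
finger_gap: 0.0297
grasp_force: 24.3
```

```bash
python3 -m creep '[[0,0,0,20,0],[0,0,0,50,0],[0,0,0,80,0],[0,25,-30,80,0],[0,50,-60,80,0],[0,80,-96,80,0],[0,110,-132,80,0],[0,140,-168,80,0],[0,170,-203,80,0],[0,188,-224,80,0],[0,188,-224,80,0],[0,188,-224,50,0]]'
python3 -m creep '[[0,0,0,-20,0],[0,0,0,-32,0],[0,0,0,-40,0],[0,0,0,-40,0],[0,0,0,-40,0],[0,0,0,-40,0],[0.3,0,0,-40,0],[0.6,0,0,-40,0],[1,0,0,-40,0],[1,0,0,-40,0],[1,0,0,-40,0]]'
```

```text
time: 4.5
tcp_pos: [0.6504, -0.1318, 0.2374]
orientation: [3.136, 0.001, 1.57]
contact_force: [0.1, 0.3, -0.2]
finger_gap: 0.0296
grasp_force: 25.0
time: 5.6
tcp_pos: [0.649, -0.1311, 0.1947]
orientation: [-3.142, 0.0, 1.571]
contact_force: [-0.1, 1.1, 0.5]
finger_gap: 0.0843
grasp_force: 0.0
```

```bash
python3 -m creep '[[1,0,0,30,0],[1,0,0,70,0],[1,0,0,110,0],[1,0,0,130,0],[1,-40,6,130,0],[1,-80,13,130,0],[1,-120,20,130,0],[1,-160,27,130,0],[1,-200,33,130,0],[1,-200,33,130,0],[1,-200,33,100,0],[1,-200,33,70,0]]' 25
python3 -m creep '[[1,0,0,-30,0],[1,0,0,-55,0],[1,0,0,-65,0],[1,0,0,-65,0],[0,0,0,-65,0],[0,0,0,-65,0],[0,0,0,-65,0],[0,0,0,-65,0],[0,0,0,-65,0],[0,0,0,-65,0],[0,0,0,-65,0],[0,0,0,-65,0]]' 30
```

```text
time: 6.8
tcp_pos: [0.4497, -0.0982, 0.2652]
orientation: [3.138, 0.001, 1.571]
contact_force: [-0.2, 0.6, -0.2]
finger_gap: 0.0856
grasp_force: 0.0
time: 8.0
tcp_pos: [0.4494, -0.0981, 0.2007]
orientation: [3.14, 0.0, 1.571]
contact_force: [-0.8, 0.8, 5.9]
finger_gap: 0.0395
grasp_force: 29.4
```

```bash
python3 -m creep '[[0,0,0,20,0],[0,0,0,50,0],[0,0,0,80,0],[0,20,7,80,0],[0,50,18,80,0],[0,85,30,80,0],[0,120,42,80,0],[0,155,54,80,0],[0,180,63,80,0],[0,191,67,80,0],[0,191,67,80,0],[0,191,67,50,0]]'
python3 -m creep '[[0,0,0,-20,0],[0,0,0,-32,0],[0,0,0,-40,0],[0,0,0,-40,0],[0,0,0,-40,0],[0,0,0,-40,0],[0.3,0,0,-40,0],[0.6,0,0,-40,0],[1,0,0,-40,0],[1,0,0,-40,0],[1,0,0,-40,0]]'
```

```text
time: 9.2
tcp_pos: [0.6411, -0.0311, 0.2529]
orientation: [3.135, 0.0, 1.571]
contact_force: [0.7, -0.4, 0.0]
finger_gap: 0.0392
grasp_force: 30.8
time: 10.3
tcp_pos: [0.64, -0.031, 0.2097]
orientation: [-3.142, 0.0, 1.571]
contact_force: [0.5, 0.4, -0.2]
finger_gap: 0.0854
grasp_force: 0.0
```

```bash
python3 -m creep '[[1,0,0,40,0],[1,0,0,90,0],[1,0,0,130,0],[1,-30,-37,130,0],[1,-60,-75,130,0],[1,-90,-112,130,0],[1,-120,-150,130,0],[1,-150,-187,130,0],[1,-180,-224,130,0],[1,-200,-248,130,0],[1,-200,-248,130,0],[1,-200,-248,130,0]]' 25
python3 -m creep '[[1,0,0,-30,0],[1,0,0,-65,0],[1,0,0,-95,0],[1,0,0,-110,0],[1,0,0,-115,0],[1,0,0,-115,0],[0,0,0,-115,0],[0,0,0,-115,0],[0,0,0,-115,0],[0,0,0,-115,0],[0,0,0,-115,0],[0,0,0,-115,0]]' 40
```

```text
time: 11.5
tcp_pos: [0.4396, -0.2795, 0.3399]
orientation: [3.141, 0.0, 1.569]
contact_force: [-1.0, 0.5, -0.2]
finger_gap: 0.0853
grasp_force: 0.0
time: 12.7
tcp_pos: [0.4404, -0.2792, 0.2258]
orientation: [3.14, 0.001, 1.571]
contact_force: [-0.3, 0.6, 5.9]
finger_gap: 0.0495
grasp_force: 40.6
```

```bash
python3 -m creep '[[0,0,0,20,0],[0,0,0,50,0],[0,0,0,90,0],[0,0,0,120,0],[0,15,26,120,0],[0,35,61,120,0],[0,55,96,120,0],[0,77,134,120,0],[0,99,172,120,0],[0,121,210,120,0],[0,143,248,120,0],[0,163,283,120,0]]'
python3 -m creep '[[0,18,32,0,0],[0,29,50,0,0],[0,29,50,0,0],[0,29,50,-30,0],[0,29,50,-60,0],[0,29,50,-90,0],[0,29,50,-103,0],[0,29,50,-110,0],[0,29,50,-110,0],[0,29,50,-110,0],[0,29,50,-110,0],[0,29,50,-110,0]]'
python3 -m creep '[[0.3,0,0,0,0],[0.6,0,0,0,0],[1,0,0,0,0],[1,0,0,0,0],[1,0,0,0,0],[1,0,0,40,0],[1,0,0,80,0],[1,0,0,120,0],[1,0,0,150,0],[1,0,0,150,0]]'
```

```text
time: 13.9
tcp_pos: [0.6036, 0.0059, 0.345]
orientation: [3.141, -0.0, 1.571]
contact_force: [-0.2, -1.3, -1.1]
finger_gap: 0.0492
grasp_force: 41.9
time: 15.1
tcp_pos: [0.6322, 0.0539, 0.2353]
orientation: [3.141, -0.0, 1.571]
contact_force: [-0.3, 0.5, -1.6]
finger_gap: 0.0491
grasp_force: 42.1
time: 16.1
tcp_pos: [0.6327, 0.0541, 0.3896]
orientation: [3.134, -0.001, 1.571]
contact_force: [0.2, 0.5, 0.1]
finger_gap: 0.0857
grasp_force: 0.0
```

```bash
python3 -m creep '[[1,-25,30,0,0],[1,-55,66,0,0],[1,-85,102,0,0],[1,-115,138,0,0],[1,-145,174,0,0],[1,-165,199,0,0],[1,-177,213,0,0],[1,-177,213,0,0],[1,-177,213,0,0],[1,-177,213,-30,0],[1,-177,213,-60,0],[1,-177,213,-60,0]]' 25
python3 -m creep '[[1,0,0,-20,0],[1,0,0,-40,0],[1,0,0,-60,0],[1,0,0,-75,0],[1,0,0,-80,0],[1,0,0,-80,0],[0,0,0,-80,0],[0,0,0,-80,0],[0,0,0,-80,0],[0,0,0,-80,0],[0,0,0,-80,0],[0,0,0,-80,0]]' 60
```

```text
time: 17.3
tcp_pos: [0.4546, 0.2655, 0.3212]
orientation: [-3.136, 0.003, 1.569]
contact_force: [-0.7, -0.3, -0.1]
finger_gap: 0.0858
grasp_force: 0.0
time: 18.5
tcp_pos: [0.4555, 0.2672, 0.2461]
orientation: [3.139, -0.001, 1.571]
contact_force: [0.0, -1.8, 5.2]
finger_gap: 0.0591
grasp_force: 63.5
```

```bash
python3 -m creep '[[0,0,0,15,0],[0,0,0,45,0],[0,0,0,85,0],[0,0,0,120,0],[0,20,-15,120,0],[0,45,-34,120,0],[0,70,-54,120,0],[0,95,-73,120,0],[0,120,-92,120,0],[0,145,-111,120,0],[0,162,-124,120,0],[0,170,-130,120,0]]'
python3 -m creep '[[0,0,0,0,0],[0,0,0,0,0],[0,0,0,-30,0],[0,0,0,-60,0],[0,0,0,-90,0],[0,0,0,-103,0],[0,0,0,-110,0],[0,0,0,-110,0],[0,0,0,-110,0],[0,0,0,-110,0],[0,0,0,-110,0],[0,0,0,-110,0]]'
python3 -m creep '[[0.3,0,0,0,0],[0.6,0,0,0,0],[1,0,0,0,0],[1,0,0,0,0],[1,0,0,0,0],[1,0,0,40,0],[1,0,0,80,0],[1,0,0,120,0],[1,0,0,150,0],[1,-60,0,160,0],[1,-90,0,160,0],[1,-90,0,160,0]]'
python3 - <<'E'
from m import *
snap('scene','s2'); snap('side','d2')
a=cv2.imread('pics/scene0.png')
A=cv2.imread('pics/s2.png')[150:320,90:390]; B=cv2.imread('pics/d2.png')[80:290,210:440]
C=np.zeros((600,600,3),np.uint8); C[:300,:529]=cv2.resize(A,(529,300)); C[300:,:328]=cv2.resize(B,(328,300)); cv2.imwrite('pics/v2.png',C)
M=[(.649,-.131),(.64,-.031),(.632,.054),(.625,.137)]
for (x,y),(d,h) in zip(M,[(.03,.055),(.04,.076),(.05,.098),(.06,.12)]):
  for f in ('s2','d2'):
    if f=='s2': continue
    print(f,np.round(fitjar(f,x,y,d/2,h,.009),4))
E
```

```text
time: 19.7
tcp_pos: [0.6261, 0.1357, 0.3645]
orientation: [-3.141, 0.0, 1.569]
contact_force: [-0.3, -0.1, -2.7]
finger_gap: 0.059
grasp_force: 65.5
time: 20.9
tcp_pos: [0.6251, 0.1371, 0.2551]
orientation: [3.141, -0.0, 1.571]
contact_force: [-0.4, 0.4, 0.2]
finger_gap: 0.0589
grasp_force: 65.6
time: 22.1
tcp_pos: [0.5308, 0.1367, 0.4156]
orientation: [-3.14, 0.0, 1.572]
contact_force: [-0.4, -0.3, -0.9]
finger_gap: 0.0853
grasp_force: 0.0
d2 [20.      0.6558 -0.0921]
d2 [ 2.280e+02  6.475e-01 -2.500e-02]
d2 [2.120e+02 6.424e-01 5.920e-02]
d2 [-103.        0.6475    0.1774]
```

View pics/v2.png

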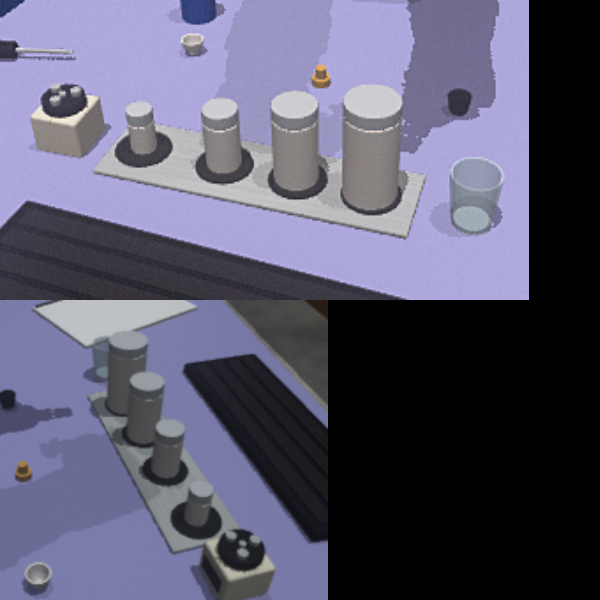

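The scene and side views show the jars upright in order on the mats, with the smallest next to the pump and nothing tipped. The tray's grey spoils the silhouette fit, so I'll check the centring from above with predicted outlines drawn over the picture.

```bash
python3 -m creep '[[1,20,-30,0,0],[1,40,-60,0,0],[1,70,-95,0,0],[1,95,-125,0,0],[1,105,-137,0,0],[1,105,-137,0,0],[1,105,-137,0,0],[1,105,-137,0,0],[1,105,-137,0,0]]'
python3 - <<'E'
from m import *
snap('wrist','w2')
k=3; C=cv2.resize(cv2.imread('pics/w2.png'),None,fx=k,fy=k,interpolation=cv2.INTER_CUBIC)
M=[(.649,-.131),(.64,-.031),(.632,.054),(.625,.137)]; t=np.linspace(0,2*np.pi,60)
for (x,y),(d,h) in zip(M,[(.03,.055),(.04,.076),(.05,.098),(.06,.12)]):
  for r,z,c in ((d/2,.009,(0,255,0)),(d/2,.009+h,(0,0,255)),(.033,.009,(255,255,0))):
    P=np.array([proj('w2',(x+r*np.cos(a),y+r*np.sin(a),z)) for a in t]); cv2.polylines(C,[((P+.5)*k-.5).round().astype(np.int32)],True,c,1)
cv2.imwrite('pics/w2o.png',cv2.resize(C[0:900,480:1080],(400,600),interpolation=cv2.INTER_AREA))
E
```

```text
time: 23.1
tcp_pos: [0.6395, 0.0011, 0.415]
orientation: [3.141, -0.0, 1.572]
contact_force: [-0.4, 0.1, -0.0]
finger_gap: 0.0854
grasp_force: 0.0
```

View pics/w2o.png

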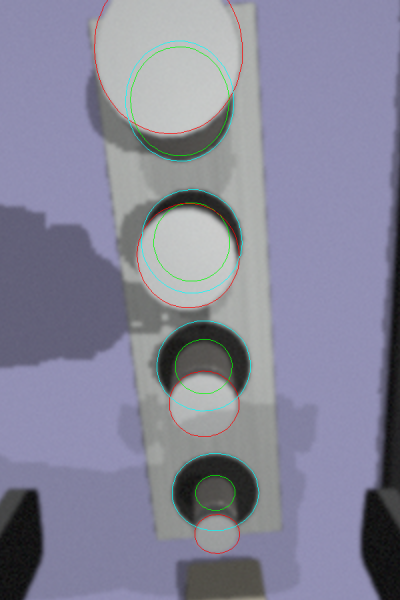

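The predicted cap rims (red) and mat rims (cyan) lie on the observed ones within about 1–2 mm for all four jars. The gripper is clear of everything, so I'll hand in.

```bash
python3 -c "
from station import robot
print(robot.sign_off())"
```

```text
the job is handed in; nothing more can be done
None
```

All four jars stand upright, released and centred to about 1–2 mm on their mats, smallest next to the pump and largest at the far end; I handed the job in at about 23 s, and the sign-off gave no pass/fail result.

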